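# Square a reflectance disc against the alignment bar and clamp it

## Task

Turn the brittle white ceramic disc lying in the alignment nest with a light fingertip until its flat edge lies flush along the fixed steel bar. Then slide the rubber-shod jaw forward until it nips the disc against the bar with a steady push of about 10 N, let go and leave it so. Never put more than 15 N on the disc, and leave the spare round disc, the vial and the beaker where they are.

Things in the scene. Friction and masses are not known exactly. Their poses are not given: they have to be found in the camera images.
- nest: low dark grey metal nest fixed to the bench, plate 180 x 112 x 12 mm. Origin: on the bench, below the centre of the disc when seated on the bar. +x points level from the jaw to the bar, z up. Plate spans x -125 to +55 mm, y -56 to +56 mm. A low guide each side (inner faces y = +-39.5 mm, x -32 to +12 mm, top 23 mm above the bench) leaves the disc 1.5 mm of play each way
- platen: round black low-friction platen under the disc, 58 mm diameter; its top is 18 mm above the bench. Origin: centre of its underside, 13 mm above the bench. It is sprung: pushed down it resists with about 2 N, then about 8 N per mm more, and is rigid after 1 mm
- bar: fixed steel alignment bar on the nest, 70 mm long along y, 12 mm wide, top 26 mm above the bench. Origin: middle of the lower edge of the face that looks to the disc, 12 mm above the bench, 32.2 mm along nest +x; its x points away from the disc (nest +x)
- disc: loose white ceramic disc with one straight flat, 76 mm diameter, 6 mm thick, 55 to 90 g, on the platen, top 24 mm above the bench. Origin: centre of the round, on the underside; the flat (40 mm long) looks to its own +x, 32.2 mm from the origin. Starts turned 60 to 180 degrees away, either way. Slick on platen, bar and guides (friction 0.12); fingertips grip it better (0.5 or more). Cracks above 15 N
- disc_flat (a point): middle of the disc's flat face, half way up its thickness
- jaw: steel jaw block on the nest with a rubber shoe on two pins in front; slides along nest +x to the bar, travel 27 mm, friction 2 N, stays where left. Origin: 10 mm ahead of the block's front, 12.5 mm above the bench; at nest x = -60 mm fully back. The shoe's face is 0 to 10 mm ahead of the origin, set stiffly, differently each time and not measured. Rubber grips the rim: the jaw does not square the disc
- jaw_tab (a point): middle of the top edge of the jaw's upright push plate, 59.5 mm above the bench, 36 mm behind the jaw's origin. The plate is 12 mm thick along nest x, 76 mm wide along nest y, and reaches down to 29.5 mm above the bench (the middle 34 mm to the block, top 25.5 mm). Push it from behind or pinch its thickness from above
- spare_disc: bystander: fully round white ceramic disc without a flat, 76 mm diameter, 6 mm thick, lying loose beside the nest. Origin: centre of its underside
- vial: bystander: small capped amber vial 26 mm diameter, 50 mm high, standing beside the nest. Origin: centre of its underside
- beaker: bystander: glass beaker 68 mm diameter, 85 mm high. Origin: centre of its underside
Not all that is in view belongs to the job. Leave any purple or yellow look-alike of the nest alone.

How it is judged:
By the outcome, as a careful person would: the job done as asked, in the order asked, and still so for the second after the job is handed in, with the robot touching nothing.
It also fails if it takes over 72 s, if anything falls off the work surface, if the arm or the gripper's body presses on something with over 40 N, if the wrist force passes 120 N, or if a joint passes its speed limit or range.

## Robot

A 6-joint arm with a two-finger parallel gripper is mounted at the origin on the work surface. World frame = base frame: x ahead of the robot, y to its left, z up, the work surface at z = 0. Lengths are in m, angles in rad, forces in N, time in s.
With the tool pointing down it reaches from about 0.4 to 0.825 m from the base axis. Payload 7 kg.
Tool frame: the origin (TCP) lies at the centre of the arm's flange, where the gripper is bolted on; the fingertips stand 178 mm ahead of it and the grasp point (between the pads) lies 159 mm ahead of it (arm.tip_reach is the distance from the TCP to the fingertips, in m); z points along the fingers, y is the direction in which the jaws open and shut (so a half turn about z gives the same grasp; the last joint's range is limited). The gripper opens to 88 mm and grips with 3 to 60 N. Pads are 19 mm wide; open, the fingers measure 130 mm over their backs; the gripper's body (78 mm by 193 mm) begins 47 mm behind the grasp point.
Start: joints at [1.508, 0.359, 0.012, 0, -1.224, -0.288], TCP at [0.232, 0.634, 0.405] pointing down, gripper open.
Joint ranges: [-3.07, 3.07], [-1.43, 2.12], [-1.02, 1.25], [-3.03, 1.67], [-3.05, -0], [-3.03, 3.03]. Speed limits (rad/s): [2.39, 2.39, 3.01, 3.14, 3.14, 3.14].

## Interface

Orientations are given as [roll, pitch, yaw] about the fixed x, y, z axes, in that order (R = Rz(yaw) Ry(pitch) Rx(roll)).
In Python, from station import arm gives the robot as it stands.
- The arm moves only by the shell command python3 -m inch 'ROWS' [OPENING] [FORCE]. ROWS is JSON, a list that holds one entry, the list of rows, each a list of 6 numbers: the shift along the world's x, y, z in units of 200 mm (1.0 is 200 mm), then the turn, a rotation vector about the world's x, y, z in units of 180 degrees (1.0 is 180 degrees). A call has 1 to 8 rows; each row is the pose to reach, as a shift and turn from the pose commanded when the call began, turning the shorter way round; what a row does not reach only later rows make up. A row lasts 1/8 s, in which the tool goes at most 62.5 mm and 10.7 degrees, less where a joint would pass 70% of its speed; a pose out of reach is approached as far as the arm can. A call with a number of a shift or a turn outside -1 to 1 is refused whole. A call with a gripper value outside its range is refused whole. OPENING is the finger opening in mm, from 0 to 87.6, set as the call begins (- or left out, the last holds). The fingers move at their own pace and stop on an object; FORCE is the grip in N (left out, the last holds). Time passes only in rows, so rows that repeat a pose let the fingers close. It gives the time, the measured TCP pose, the force and the opening at its end, in the units of the state.
- arm.get_state(): the state, without advancing time (a new reading comes with each control period).
- arm.grab_frame(name): name is "scene" or "top" or "wrist"; returns the picture (420x560x3 uint8, blue, green, red); there is no depth.
- arm.camera_params(name): a dict with "vertical_fov" (degrees; the focal length in pixels is half the picture's height over the tangent of half this angle, whatever the lens; pixels are square), "cx", "cy" (the principal point, pixels), "k1" (the pictures are not rectified: a ray, as slopes to the right and down, at radius r is drawn at 1 + k1 r^2 times it, then the intrinsics apply), "pose" (4x4, takes a point from camera to world coordinates). Camera axes: x right, y down, z forward; pixel columns grow to the right and rows downward; lengths in m; the calibration is good to about 2 mm. A picture is of the moment at which its call begins: read the wrist's pose just before it. camera_params takes no time and is no camera call; for the wrist camera it gives the pose at the moment of the call.
- arm.job_done(): hands the job in, once; it reports no verdict.
Trained networks look in the newest picture that a camera, given by its name, has taken for a name from the list of things; names that differ only in an ending like _2 or _b are one class to them, and where a whole thing is asked for, a point or a joint stands for the part that bears it (a point fixed in the world has none). Each returns a list of dicts, best first, with "score" (0 to 1); they miss things now and then, are a little off and sometimes report something else, mostly with a low value. They report only what shows in the picture. A call takes as long as a camera call. They do not tell look-alikes from the thing itself.
- arm.search_frame(target, camera): "box" ([left, top, right, bottom] in pixels, round what is visible of it).
- arm.regions_of(target, camera): "region" (420x560 bool, what is visible of it) and "box" ([left, top, right, bottom] in pixels, round what is visible of it).
The state is a dict: "t": time; "q": joint angles; "qd": joint speeds; "joint_efforts": joint torques, N m; "eef_pos": TCP position; "ee_rot": TCP orientation; "force": force on the tool from outside, world axes, zero at the start; "moment": the same for the moment, N m; "width": finger opening in m.
Only numpy, scipy, OpenCV 4.12 (cv2) and the standard library are available. Lean on these libraries where they do the work, as an engineer would, in place of code of your own. Each camera call takes 0.05 s, during which the arm holds its last target.

## Working session

There is one attempt and no reset: what is moved stays moved. The work goes in short steps, Python scripts to look and compute and a shell command to move; the robot and the scene stay as the last step left them, time stands still between calls to the robot, and variables do not carry over. Pictures are saved under pics/ and viewed, and the job is handed in when it is done.

```bash
ls; mkdir -p pics; python3 - <<'E'
from station import arm
import cv2
s=arm.get_state();print(s)
for n in("scene","top","wrist"):
    im=arm.grab_frame(n);cv2.imwrite(f"pics/a_{n}.png",im);c=arm.camera_params(n);print(n,c)
    for t in("nest","disc","jaw","bar","spare_disc","vial","beaker","platen"):
        print(t,[(round(d['score'],2),[int(v) for v in d['box']]) for d in arm.search_frame(t,n)] )
print(arm.get_state()['t'])
E
```

```text
pics
{'t': 0.0, 'q': array([ 1.50810613e+00,  3.59372934e-01,  1.10626046e-02, -3.84704138e-04,
       -1.22410643e+00, -2.88089483e-01]), 'qd': array([ 1.73116287e-03,  4.52409541e-04, -1.78330517e-03,  4.69119860e-05,
        2.18648695e-04,  6.91416425e-04]), 'joint_efforts': array([ 9.57072116e-04, -5.82713234e+01,  2.93070441e+01,  6.99766651e+00,
        7.16846334e-03, -1.57981781e-04]), 'eef_pos': array([0.2318842 , 0.63370457, 0.40372687]), 'ee_rot': array([ 3.13993624e+00, -1.13705698e-04, -3.50910600e-01]), 'force': array([0.72444064, 0.34559582, 0.20978666]), 'moment': array([ 0.00330457, -0.06431788, -0.03539441]), 'width': 0.08795957779636013}
scene {'vertical_fov': 56.91121738437274, 'cx': 286.5457757369173, 'cy': 209.81327462170609, 'k1': -0.05292217222520232, 'pose': array([[-0.68032648,  0.50266302, -0.53337207,  0.8433117 ],
       [ 0.7328287 ,  0.4557631 , -0.50521489,  0.25259498],
       [-0.01086153, -0.73458143, -0.6784336 ,  0.55573025],
       [ 0.        ,  0.        ,  0.        ,  1.        ]])}
nest [(0.96, [336, 258, 465, 361]), (0.85, [209, 223, 327, 
[... 1289 characters left out ...]
145, 238, 162])]
beaker [(0.67, [412, 210, 454, 252]), (0.31, [248, 187, 287, 221])]
platen [(0.98, [308, 280, 337, 316]), (0.69, [156, 187, 180, 215])]
wrist {'vertical_fov': 68.25275782494067, 'cx': 272.8995847064054, 'cy': 215.85758166449494, 'k1': 0.011474334214704103, 'pose': array([[-3.43908813e-01, -9.05812523e-01, -2.47447776e-01,
         2.98056013e-01],
       [-9.39002901e-01,  3.31604275e-01,  9.11710317e-02,
         6.08735105e-01],
       [-5.29121893e-04,  2.63708701e-01, -9.64602219e-01,
         3.84987322e-01],
       [ 0.00000000e+00,  0.00000000e+00,  0.00000000e+00,
         1.00000000e+00]])}
nest []
disc []
jaw []
bar []
spare_disc []
vial []
beaker []
platen []
1.35
```

View pics/a_scene.png

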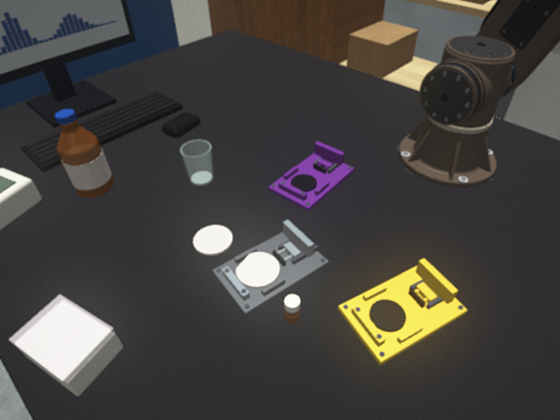

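View pics/a_top.png

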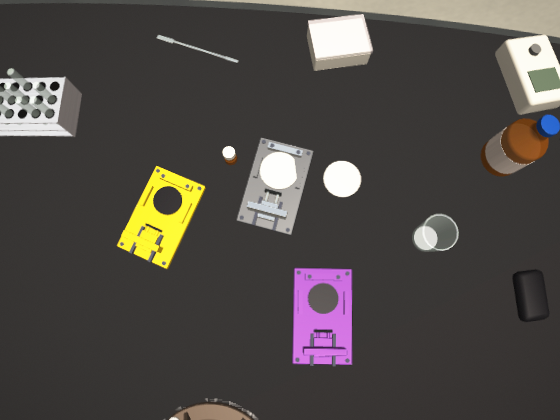

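```bash
python3 - <<'E'
import cv2
a=cv2.imread('pics/a_scene.png')[205:330,175:335];b=cv2.imread('pics/a_top.png')[125:245,210:370]
cv2.imwrite('pics/c1.png',cv2.resize(a,None,fx=5,fy=5,interpolation=cv2.INTER_CUBIC)[:600])
cv2.imwrite('pics/c2.png',cv2.resize(b,None,fx=5,fy=5,interpolation=cv2.INTER_CUBIC))
E
```

```text
(no output)
```

View pics/c1.png

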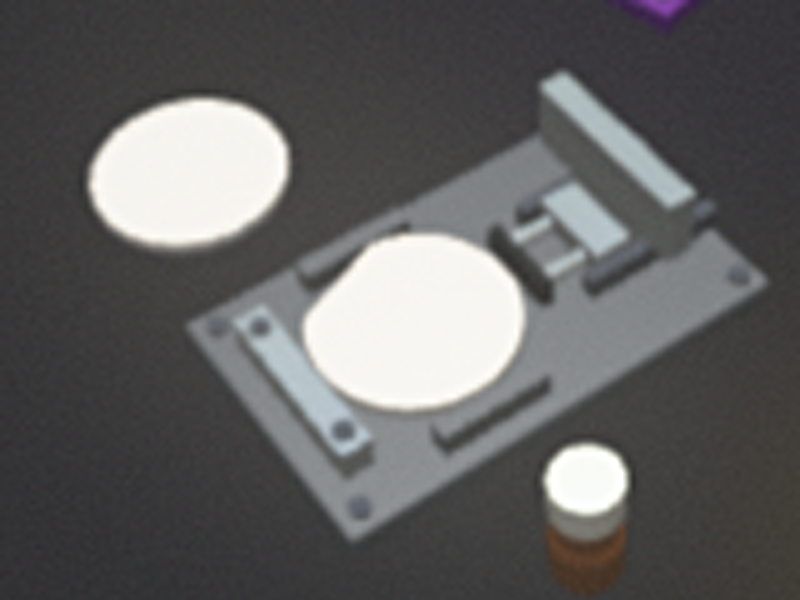

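View pics/c2.png

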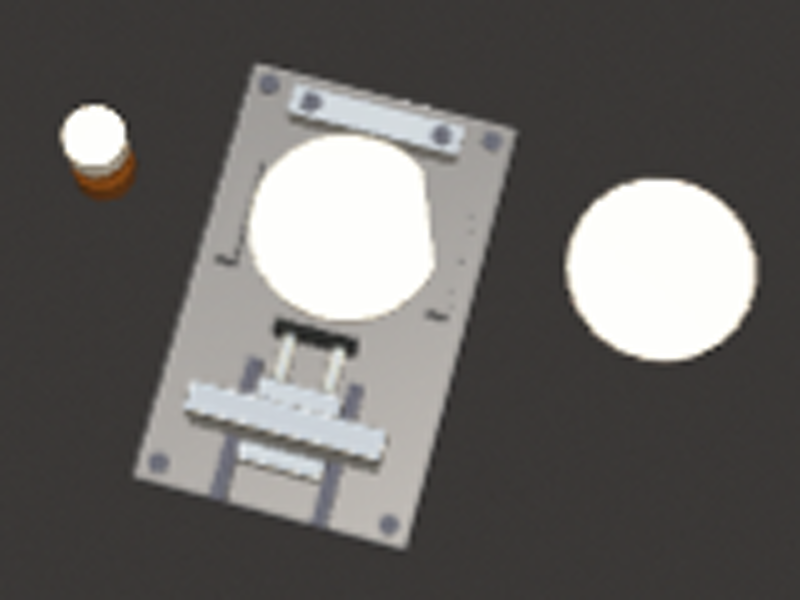

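The real nest is the grey one, at top (275,187) and scene (268,271). The look-alikes are purple at top (323,316) and yellow at top (162,216). The white things that could be mistaken for the disc are the spare at top (342,178) and the vial cap at (229,152). The close crop shows that the disc in the grey nest has its flat facing image-right, at top (295,168). It needs about 65–70° CCW.

```bash
cat > h.py <<'E'
import numpy as np, cv2
from scipy.optimize import least_squares
def f_(c): return 210/np.tan(np.radians(c['vertical_fov']/2))
def proj(c,P):
    P=np.atleast_2d(P); T=c['pose']; Q=(P-T[:3,3])@T[:3,:3]
    s=Q[:,:2]/Q[:,2:]; r2=(s**2).sum(1,keepdims=True)
    return s*(1+c['k1']*r2)*f_(c)+[c['cx'],c['cy']]
def ray(c,px):
    px=np.atleast_2d(px).astype(float); d=(px-[c['cx'],c['cy']])/f_(c); s=d.copy()
    for _ in range(20): s=d/(1+c['k1']*(s**2).sum(1,keepdims=True))
    return np.c_[s,np.ones(len(s))]@c['pose'][:3,:3].T
def onz(c,px,z):
    r=ray(c,px); o=c['pose'][:3,3]; return o+r*((z-o[2])/r[:,2])[:,None]
def nest2w(p,P):
    P=np.atleast_2d(P).astype(float); c,s=np.cos(p[2]),np.sin(p[2])
    return np.c_[p[0]+c*P[:,0]-s*P[:,1],p[1]+s*P[:,0]+c*P[:,1],P[:,2]]
E
python3 - <<'E'
from station import arm
from h import *
ct,cs=arm.camera_params("top"),arm.camera_params("scene")
K=np.array([[.055,.056,.012],[.055,-.056,.012],[-.125,-.056,.012],[-.125,.056,.012]])
t=np.array([[255,65],[517,130],[407,548],[135,475]])/5+[210,125]
s=np.array([[352,542],[188,326],[540,135],[768,283]])/5+[175,205]
print(onz(ct,t,.012).round(4)); print(onz(cs,s,.012).round(4))
def r(p,w=(1,1)): W=nest2w(p,K); return np.r_[w[0]*(proj(ct,W)-t).ravel(),w[1]*(proj(cs,W)-s).ravel()]
for w in((1,1),(1,0),(0,1)):
    o=least_squares(r,[.45,-.1,0],args=(w,),loss='soft_l1'); print(o.x.round(4),np.degrees(o.x[2]),o.fun.round(1))
# disc/jaw
im=cv2.imread('pics/a_top.png')
print('flat',onz(ct,np.array([[422,168],[433,268],[340,228]])/5+[210,125],.024).round(4))
for n,px in(('spare',[342,178]),('vial',[229,152])): print(n,onz(ct,px,.006 if n=='spare' else .05))
E
```

```text
[[ 0.6373 -0.0368  0.012 ]
 [ 0.6184 -0.1456  0.012 ]
 [ 0.4438 -0.1141  0.012 ]
 [ 0.4637 -0.0054  0.012 ]]
[[ 0.6407 -0.034   0.012 ]
 [ 0.6203 -0.142   0.012 ]
 [ 0.4672 -0.1141  0.012 ]
 [ 0.4659 -0.0022  0.012 ]]
[ 0.5768 -0.0805 -0.1723] -9.870686046270052 [-0.8 -1.6 -0.1 -1.4  0.1 -0.1 -0.8  0.1 -0.3 -0.3 -1.6 -0.6  7.9 -6.3
  0.1 -1.3]
[ 0.5755 -0.0817 -0.1785] -10.227518268972219 [-0.1 -1.   0.5 -0.5  0.2  0.7 -0.6  0.6 -0.  -0.  -0.  -0.   0.  -0.
  0.  -0. ]
[ 0.5782 -0.0791 -0.1706] -9.775527552930722 [-0.  -0.  -0.  -0.  -0.  -0.  -0.  -0.  -0.2  0.7 -1.7  0.4  7.9 -5.6
  0.2 -0.6]
flat [[ 0.595  -0.1081  0.024 ]
 [ 0.5541 -0.1155  0.024 ]
 [ 0.5673 -0.0775  0.024 ]]
spare [[ 0.56821562 -0.20751829  0.006     ]]
vial [[0.58927656 0.01985164 0.05      ]]
```

```bash
for i in 1; do python3 -m inch '[[[0.12,-0.25,0,0,0,0],[0.24,-0.5,0,0,0,0],[0.36,-0.75,0,0,0,0],[0.48,-1,0,0,0,0]]]' 16; done
python3 -m inch '[[[0.12,-0.25,0,0,0,0],[0.24,-0.5,0,0,0,0],[0.36,-0.75,0,0,0,0],[0.48,-1,0,0,0,0]]]'
python3 -m inch '[[[0.12,-0.25,0,0,0,0],[0.24,-0.5,0,0,0,0],[0.36,-0.75,0,0,0,0],[0.48,-1,0,0,0,0]]]'
python3 -m inch '[[[0.12,-0.27,0,0,0,0],[0.24,-0.55,-0.2,0,0,0.03],[0.24,-0.55,-0.35,0,0,0.05],[0.24,-0.55,-0.35,0,0,0.05],[0.24,-0.55,-0.35,0,0,0.05]]]'
python3 - <<'E'
from station import arm
import cv2
s=arm.get_state();print(s['eef_pos'],s['ee_rot'],s['q'],s['force'])
im=arm.grab_frame("wrist");cv2.imwrite("pics/b_w.png",im);print(arm.get_state()['t'])
E
```

```text
t: 1.85
eef_pos: [0.3285, 0.4322, 0.4049]
ee_rot: [-3.141, -0.0, -0.35]
force: [0.8, 0.6, 0.5]
width: 0.053
t: 2.35
eef_pos: [0.4244, 0.2322, 0.4051]
ee_rot: [-3.141, -0.0, -0.35]
force: [2.1, 0.5, -0.6]
width: 0.0171
t: 2.85
eef_pos: [0.5205, 0.0321, 0.4051]
ee_rot: [-3.141, -0.001, -0.351]
force: [0.9, 0.9, 0.6]
width: 0.0158
t: 3.48
eef_pos: [0.5684, -0.0757, 0.3361]
ee_rot: [3.142, -0.001, -0.194]
force: [1.0, 0.0, 0.1]
width: 0.016
[ 0.56837753 -0.07568264  0.33606877] [ 3.14158323e+00 -1.43458728e-03 -1.94343520e-01] [ 2.08908511e-01  2.47156121e-01 -3.12744278e-01  6.75180251e-04
 -1.00958021e+00  1.16718532e+00] [1.03486667 0.00162474 0.08979438]
3.525
```

View pics/b_w.png

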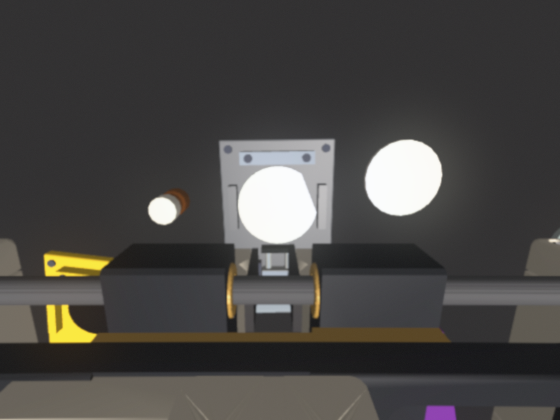

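```bash
cat > meas.py <<'E'
from h import *
def disc_fit(c,im,seed,z=.024):
    g=im.min(2); m=(g>215).astype(np.uint8)
    n,l,st,ce=cv2.connectedComponentsWithStats(m); k=l[int(seed[1]),int(seed[0])]
    assert k>0
    cn=max(cv2.findContours((l==k).astype(np.uint8),cv2.RETR_EXTERNAL,cv2.CHAIN_APPROX_NONE)[0],key=len)[:,0]
    W=onz(c,cn,z)[:,:2]
    # robust circle, flat = deficit
    def fr(p):
        d=W-p[:2]; th=p[2]; 
        u=d@[np.cos(th),np.sin(th)]
        r=np.hypot(*d.T); lim=np.where(u/r>.0322/.038,.0322*r/np.maximum(u,1e-6),.038)
        return (r-lim*p[3])*1000
    best=None
    for th in np.arange(-np.pi,np.pi,.26):
        o=least_squares(fr,[*W.mean(0),th,1.],loss='soft_l1',x_scale=[.01,.01,.3,.01])
        if best is None or o.cost<best.cost: best=o
    return best.x,best.cost/len(W)
E
python3 - <<'E'
from station import arm
from meas import *
c=arm.camera_params('wrist');im=cv2.imread('pics/b_w.png')
print(disc_fit(c,im,(277,205)))
ct=arm.camera_params('top');print(disc_fit(ct,cv2.imread('pics/a_top.png'),(277,170)))
cs=arm.camera_params('scene');print(disc_fit(cs,cv2.imread('pics/a_scene.png'),(258,270)))
cv2.imwrite('pics/b_c.png',cv2.resize(im[130:280,205:355],None,fx=4,fy=4,interpolation=cv2.INTER_CUBIC))
E
```

```text
(array([ 0.56923636, -0.08046095, -1.38294425,  0.99677971]), np.float64(0.0391539900793127))
(array([ 0.56896657, -0.07895959, -1.35972787,  0.97883491]), np.float64(0.14168294979695537))
(array([ 0.56936558, -0.0793137 , -1.37427272,  0.96656744]), np.float64(0.13497860987750068))
```

View pics/b_c.png

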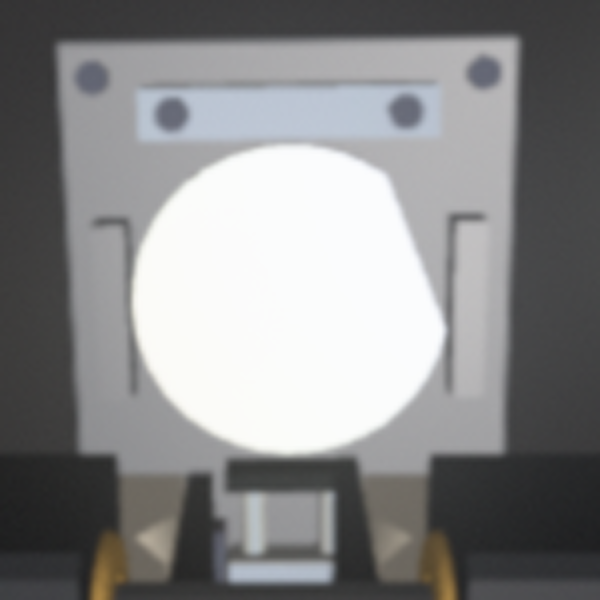

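```bash
python3 - <<'E'
from station import arm
from h import *
c=arm.camera_params('wrist')
g=lambda P:onz(c,np.array(P)/4+[205-.375,130-.375],z)
z=.026; B=g([[138,140.5],[440,135.5],[138,87],[440,83]])
K=np.array([[.0322,.035,.026],[.0322,-.035,.026],[.0442,.035,.026],[.0442,-.035,.026]])
z=.012; N=g([[57,43],[519,38]]);print(B.round(4),N.round(4))
K=np.r_[K,[[.055,.056,.012],[.055,-.056,.012]]];px=np.array([[138,140.5],[440,135.5],[138,87],[440,83],[57,43],[519,38]])/4+[204.6,129.6]
o=least_squares(lambda p:(proj(c,nest2w(p,K))-px).ravel(),[.577,-.08,-.17]);print(o.x.round(4),np.degrees(o.x[2]),o.fun.round(2))
p=o.x
print('turn deg',np.degrees(p[2]+1.383))
E
```

```text
[[ 0.6148 -0.053   0.026 ]
 [ 0.6024 -0.1221  0.026 ]
 [ 0.6267 -0.0557  0.026 ]
 [ 0.6142 -0.124   0.026 ]] [[ 0.64   -0.0373  0.012 ]
 [ 0.6198 -0.1458  0.012 ]]
[ 0.5766 -0.0817 -0.1817] -10.410331220912301 [ 0.22  0.22 -0.08  0.55 -0.31  0.46  0.22  0.51 -0.93 -0.72  0.88 -0.95]
turn deg 68.82973184568056
```

```bash

python3 -m inch '[[[0.004,-0.024,-0.1,0,0,-0.05],[0.004,-0.024,-0.3,0,0,-0.1],[0.004,-0.024,-0.5,0,0,-0.15],[0.004,-0.024,-0.6,0,0,-0.19],[0.004,-0.024,-0.63,0,0,-0.19],[0.004,-0.024,-0.63,0,0,-0.19],[0.004,-0.024,-0.63,0,0,-0.19]]]'
python3 - <<'E'
from station import arm
import cv2
s=arm.get_state();print(s['eef_pos'],s['ee_rot'],s['q'],s['force'])
im=arm.grab_frame("wrist");cv2.imwrite("pics/d_w.png",im);print(arm.get_state()['t'])
E
```

```text
t: 4.4
eef_pos: [0.5694, -0.0806, 0.2102]
ee_rot: [-3.14, -0.002, -0.789]
force: [0.1, 0.4, 0.7]
width: 0.0161
[ 0.56941877 -0.08060306  0.21024154] [-3.13954644e+00 -1.60460417e-03 -7.88599963e-01] [ 1.99484086e-01  3.94049777e-01 -4.42522028e-01  3.19994980e-04
 -7.31633012e-01  5.82476093e-01] [0.11132204 0.442406   0.65429055]
4.45
```

View pics/d_w.png

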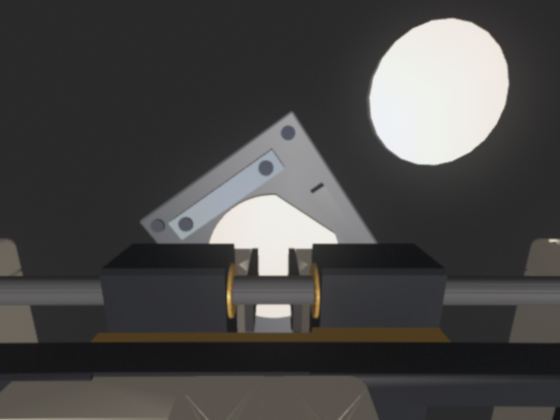

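```bash

python3 -m inch '[[[0,0,-0.01,0,0,0],[0,0,-0.02,0,0,0],[0,0,-0.03,0,0,0],[0,0,-0.03,0,0,0]]]'
python3 -m inch '[[[0,0,-0.0025,0,0,0],[0,0,-0.005,0,0,0],[0,0,-0.005,0,0,0]]]'
python3 -m inch '[[[0,0,-0.0025,0,0,0],[0,0,-0.0025,0,0,0]]]'
```

```text
t: 4.95
eef_pos: [0.5688, -0.081, 0.2025]
ee_rot: [3.141, 0.0, -0.791]
force: [0.3, -0.5, 0.1]
width: 0.0157
t: 5.32
eef_pos: [0.569, -0.081, 0.202]
ee_rot: [-3.141, -0.001, -0.79]
force: [-1.1, -0.5, 3.9]
width: 0.0158
t: 5.58
eef_pos: [0.5691, -0.0809, 0.2017]
ee_rot: [-3.141, -0.001, -0.79]
force: [-1.2, -0.0, 6.2]
width: 0.0159
```

```bash

python3 -m inch '[[[0,0,0,0,0,0.03],[0,0,0,0,0,0.06],[0,0,0,0,0,0.09],[0,0,0,0,0,0.12],[0,0,0,0,0,0.15],[0,0,0,0,0,0.18],[0,0,0,0,0,0.2],[0,0,0,0,0,0.2]]]'
python3 - <<'E'
from station import arm
import cv2
from meas import *
s=arm.get_state();print(s['eef_pos'],s['ee_rot'],s['force'])
im=arm.grab_frame("wrist");cv2.imwrite("pics/e_w.png",im)
im=arm.grab_frame("scene");cv2.imwrite("pics/e_s.png",im);print(arm.get_state()['t'])
v=np.hstack([cv2.resize(cv2.imread('pics/e_w.png'),(400,300)),cv2.resize(im[205:325,175:335],(400,300))]);cv2.imwrite('pics/e.png',v)
E
```

```text
t: 6.58
eef_pos: [0.5692, -0.0809, 0.2017]
ee_rot: [-3.141, -0.001, -0.161]
force: [0.4, 0.6, 4.9]
width: 0.0158
[ 0.56923945 -0.08087067  0.20173342] [-3.14131574e+00 -1.43656787e-03 -1.61061545e-01] [0.39977966 0.55852892 4.93666552]
6.675
```

View pics/e.png

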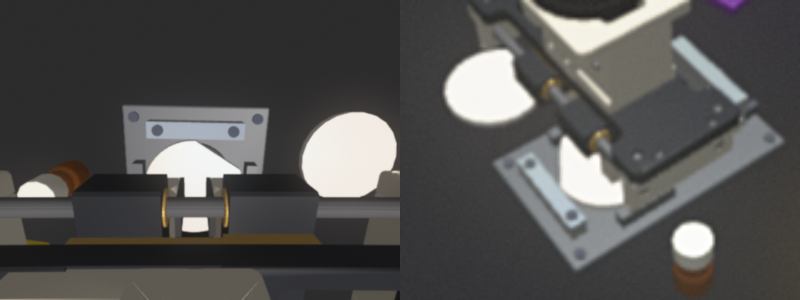

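```bash

python3 -m inch '[[[0,0,0,0,0,0.03],[0,0,0,0,0,0.06],[0,0,0,0,0,0.09],[0,0,0,0,0,0.12],[0,0,0,0,0,0.15],[0,0,0,0,0,0.182],[0,0,0,0,0,0.182]]]'
python3 - <<'E'
from station import arm
import cv2
from meas import *
s=arm.get_state();print(s['eef_pos'],s['ee_rot'],s['force'])
im=arm.grab_frame("wrist");cv2.imwrite("pics/f_w.png",im);print(arm.get_state()['t'])
E
```

```text
t: 7.55
eef_pos: [0.5693, -0.0809, 0.2018]
ee_rot: [3.141, -0.001, 0.411]
force: [0.6, 0.1, 6.2]
width: 0.016
[ 0.56925552 -0.08087892  0.20175844] [ 3.14101356e+00 -1.40805494e-03  4.11275976e-01] [0.57148557 0.05996232 6.18196114]
7.6
```

View pics/f_w.png

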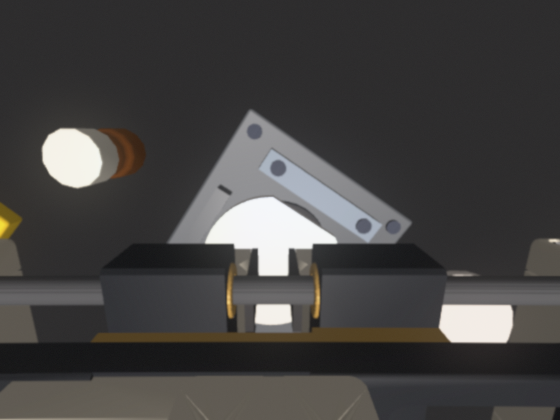

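```bash
python3 - <<'E'
import cv2
im=cv2.imread('pics/f_w.png');cv2.imwrite('pics/f_c.png',cv2.resize(im[140:260,200:360],None,fx=5,fy=5,interpolation=cv2.INTER_CUBIC))
E
```

```text
(no output)
```

View pics/f_c.png

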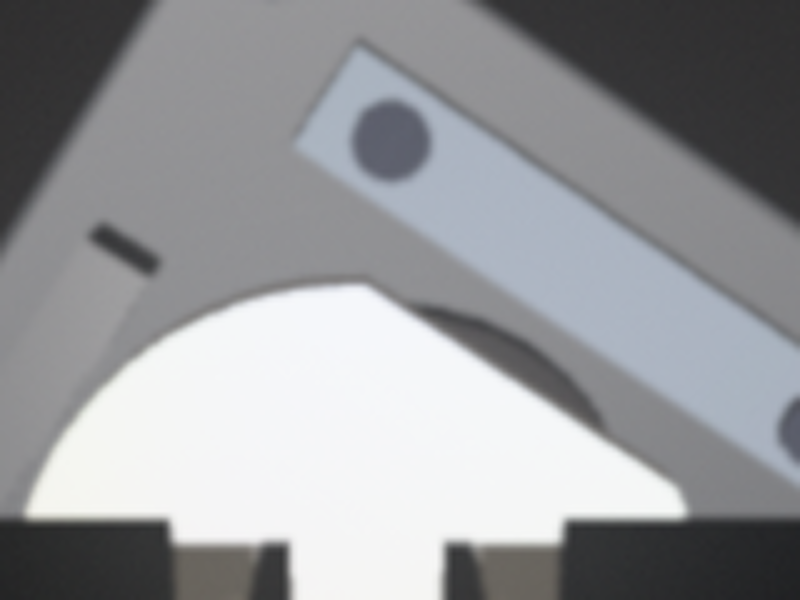

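```bash
cat > lin.py <<'E'
from h import *
def edge(im,a,b,off,sc,half=5,mode='hi'):
    # refine line between crop px a,b: subpixel max gradient along normal; returns endpoints in image px
    a=np.array(a)/sc+off-.5+.5/sc; b=np.array(b)/sc+off-.5+.5/sc
    g=cv2.GaussianBlur(im.astype(np.float32).sum(2),(0,0),.7); d=(b-a)/np.hypot(*(b-a)); n=np.array([-d[1],d[0]]); t=np.arange(-half,half+.01,.1); P=[]
    for s in np.linspace(.08,.92,40):
        q=a+(b-a)*s; xy=(q+t[:,None]*n).astype(np.float32)
        v=cv2.remap(g,xy[:,:1],xy[:,1:],cv2.INTER_LINEAR)[:,0]; gr=np.abs(np.gradient(v)); P.append(q+n*np.sum(t*gr**4)/np.sum(gr**4))
    P=np.array(P); x=(P-a)@d; y=(P-a)@n
    k=np.ones(len(x),bool)
    for _ in range(4):
        f=np.polyfit(x[k],y[k],1); r=y-np.polyval(f,x); k=np.abs(r)<max(.15,2*np.std(r[k]))
    L=np.hypot(*(b-a)); return np.array([a+d*s+n*np.polyval(f,s) for s in(0,L)]),np.std(r[k]),k.sum()
E
python3 - <<'E'
from station import arm
from lin import *
c=arm.camera_params('wrist');im=cv2.imread('pics/f_w.png');o=np.array([200,140])
for nm,a,b,z in(('flat',(390,298),(655,472),.024),('bar',(310,157),(785,482),.026),('barfar',(375,50),(790,335),.026)):
    e,s,n=edge(im,a,b,o,5,4 if nm=='flat' else 2.5); W=onz(c,e,z);d=W[1]-W[0];ang=np.degrees(np.arctan2(d[1],d[0]))+90
    nn=np.array([np.cos(np.radians(ang)),np.sin(np.radians(ang))]);print(nm,ang.round(2),W[:,:2].round(4).tolist(),s,n, (W[0,:2]@nn).round(4))
E
```

```text
flat -10.3 [[0.6036, -0.0692], [0.5975, -0.103]] 0.06923146529732037 36 0.6063
bar -10.42 [[0.6139, -0.0558], [0.6029, -0.1156]] 0.05350670908760819 39 0.6139
barfar -10.39 [[0.6257, -0.0575], [0.6163, -0.1085]] 0.06854627150089175 39 0.6258
```

```bash

python3 -m inch '[[[0.009,-0.0016,0,0,0,0],[0.018,-0.0033,0,0,0,0],[0.027,-0.005,0,0,0,0],[0.033,-0.006,0,0,0,0],[0.033,-0.006,0,0,0,0]]]'
python3 -m inch '[[[0.0035,-0.0007,0,0,0,0],[0.007,-0.0013,0,0,0,0],[0.007,-0.0013,0,0,0,0]]]'
python3 - <<'E'
from station import arm
import cv2
s=arm.get_state();print(s['eef_pos'],s['ee_rot'],s['force'])
im=arm.grab_frame("wrist");cv2.imwrite("pics/g_w.png",im);print(arm.get_state()['t'])
cv2.imwrite('pics/g_c.png',cv2.resize(im[140:260,200:360],None,fx=5,fy=5,interpolation=cv2.INTER_CUBIC))
E
```

```text
t: 8.22
eef_pos: [0.5759, -0.0821, 0.2017]
ee_rot: [3.141, -0.001, 0.41]
force: [-0.0, 0.0, 7.1]
width: 0.0159
t: 8.6
eef_pos: [0.5772, -0.0824, 0.2017]
ee_rot: [3.141, -0.001, 0.41]
force: [-0.7, -0.3, 6.6]
width: 0.0163
[ 0.57717123 -0.08237234  0.2017331 ] [ 3.14110319e+00 -1.13285014e-03  4.09739126e-01] [-0.65961005 -0.29976794  6.63682088]
8.65
```

View pics/g_c.png

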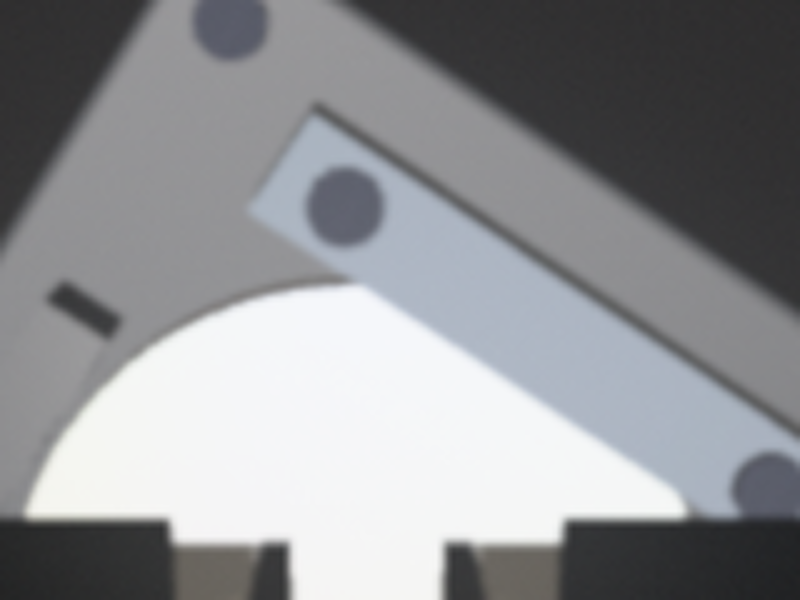

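```bash

python3 -m inch '[[[0.003,-0.0005,0,0,0,0],[0.005,-0.0009,0,0,0,0],[0.005,-0.0009,0,0,0,0]]]'
```

```text
t: 9.02
eef_pos: [0.5778, -0.0826, 0.2016]
ee_rot: [3.142, -0.0, 0.41]
force: [-1.5, 0.6, 7.3]
width: 0.0157
```

```bash

python3 -m inch '[[[0.002,-0.0004,0,0,0,0],[0.004,-0.0007,0,0,0,0],[0.004,-0.0007,0,0,0,0]]]'
python3 - <<'E'
from station import arm
from lin import *
s=arm.get_state();print(s['eef_pos'],s['force'],s['joint_efforts'])
im=arm.grab_frame("wrist");cv2.imwrite("pics/h_w.png",im);print(arm.get_state()['t'])
c=arm.camera_params('wrist')
cv2.imwrite('pics/h_c.png',cv2.resize(im[140:260,200:360],None,fx=5,fy=5,interpolation=cv2.INTER_CUBIC))
E
```

```text
t: 9.4
eef_pos: [0.5785, -0.0827, 0.2016]
ee_rot: [3.142, -0.0, 0.41]
force: [-3.2, 0.5, 7.5]
width: 0.0158
[ 0.57850683 -0.08270722  0.20160276] [-3.22144286  0.46519175  7.47785305] [-6.89797034e-02 -5.05140102e+01  1.98814631e+01  4.38727453e+00
  7.73979407e-01  5.77166884e-04]
9.45
```

View pics/h_c.png

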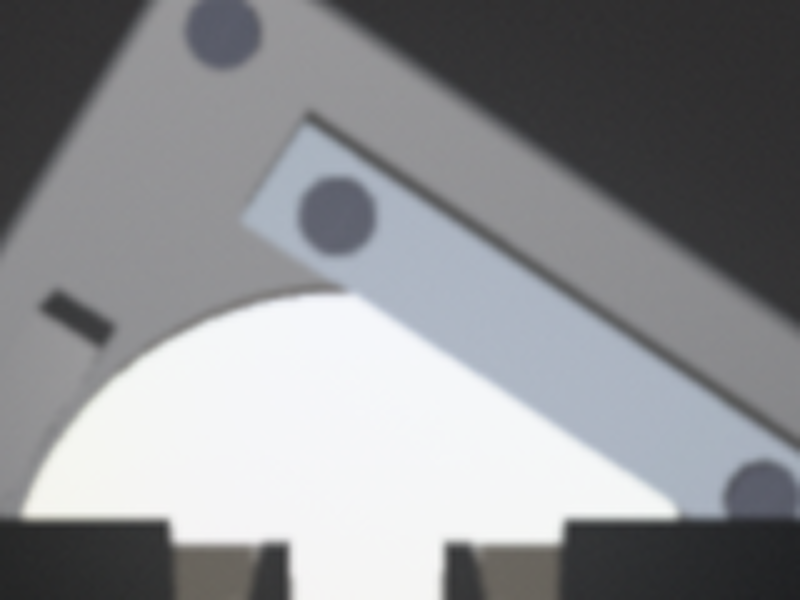

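```bash

python3 -m inch '[[[0,0,0.01,0,0,0],[0,0,0.05,0,0,0],[0,0,0.25,0,0,-0.05],[-0.05,0,0.45,0,0,-0.1],[-0.3,0.05,0.5,0,0,-0.15],[-0.55,0.11,0.5,0,0,-0.188],[-0.59,0.111,0.5,0,0,-0.188],[-0.59,0.111,0.5,0,0,-0.188]]]' 
python3 - <<'E'
from station import arm
import cv2
from lin import *
s=arm.get_state();print(s['eef_pos'],s['ee_rot'],s['force'])
im=arm.grab_frame("wrist");cv2.imwrite("pics/i_w.png",im)
im=arm.grab_frame("top");cv2.imwrite("pics/i_t.png",im);print(arm.get_state()['t'])
E
```

```text
t: 10.45
eef_pos: [0.4605, -0.0604, 0.3019]
ee_rot: [-3.141, -0.001, -0.18]
force: [0.5, 0.5, 0.5]
width: 0.0161
[ 0.46051666 -0.06038234  0.301879  ] [-3.14101405e+00 -1.39481914e-03 -1.79673064e-01] [0.47299211 0.48607231 0.53997178]
10.55
```

View pics/i_w.png

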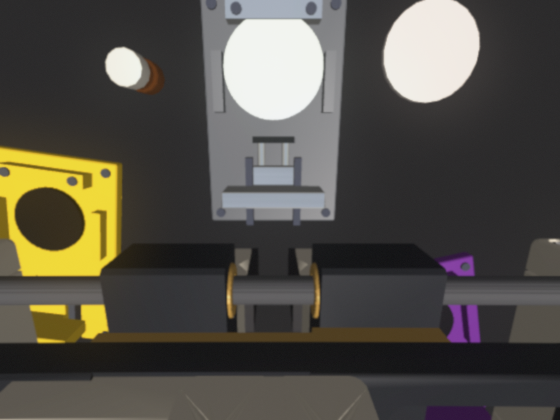

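```bash
python3 - <<'E'
import cv2
im=cv2.imread('pics/i_w.png');cv2.imwrite('pics/i_c1.png',cv2.resize(im[0:75,200:350],None,fx=5,fy=5,interpolation=cv2.INTER_CUBIC))
cv2.imwrite('pics/i_c2.png',cv2.resize(im[110:230,200:350],None,fx=5,fy=5,interpolation=cv2.INTER_CUBIC))
E
```

```text
(no output)
```

View pics/i_c1.png

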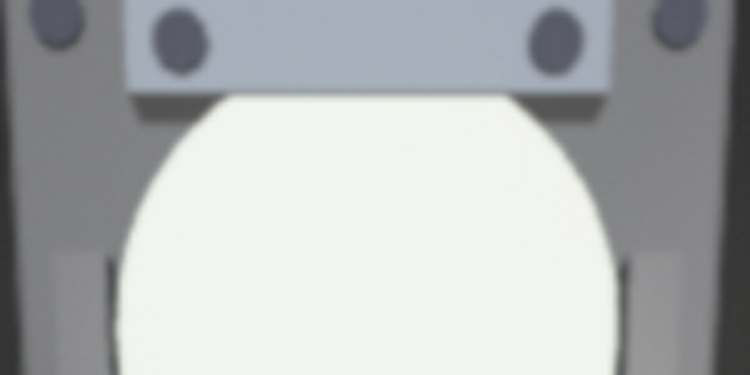

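View pics/i_c2.png

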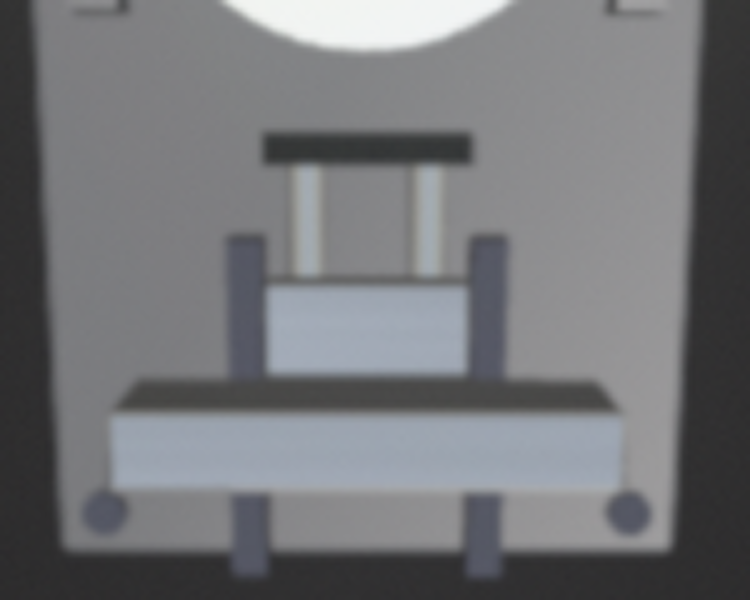

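```bash
python3 - <<'E'
from station import arm
from h import *
c=arm.camera_params('wrist');p=[.5766,-.0817,-.1817]
def N(px,z):
    W=onz(c,np.array(px)/5+[199.6,109.6],z);d=W[:,:2]-p[:2];cc,s=np.cos(p[2]),np.sin(p[2]);return np.c_[d@[cc,s],d@[-s,cc]].round(4)
print('plate back',N([[112,488],[622,488]],.0595),'front',N([[112,412],[622,412]],.0595))
print('rim',N([[370,52]],.024),'shoe',N([[265,134],[470,134]],.024))
print('bar',N([[130,-457],[605,-457]],.026))
E
```

```text
plate back [[-0.1004  0.037 ]
 [-0.1003 -0.0382]] front [[-0.089   0.0366]
 [-0.0889 -0.0377]]
rim [[-0.0377 -0.001 ]] shoe [[-0.0503  0.0159]
 [-0.0503 -0.0171]]
bar [[ 0.0326  0.034 ]
 [ 0.0327 -0.035 ]]
```

```bash

python3 -m inch '[[[0,0,-0.15,0,0,0],[0,0,-0.3,0,0,0],[0,0,-0.42,0,0,0],[0,0,-0.44,0,0,0],[0,0,-0.44,0,0,0],[0,0,-0.44,0,0,0],[0,0,-0.44,0,0,0]]]' 0 10
python3 - <<'E'
from station import arm
import cv2
s=arm.get_state();print(s['eef_pos'],s['force'])
im=arm.grab_frame("wrist");cv2.imwrite("pics/j_w.png",im);print(arm.get_state()['t'])
E
```

```text
t: 11.42
eef_pos: [0.4609, -0.0604, 0.214]
ee_rot: [-3.141, -0.002, -0.181]
force: [0.1, 0.0, -0.9]
width: 0.0006
[ 0.46093463 -0.06042933  0.2139567 ] [ 0.0698999   0.0124901  -0.92751717]
11.475
```

View pics/j_w.png

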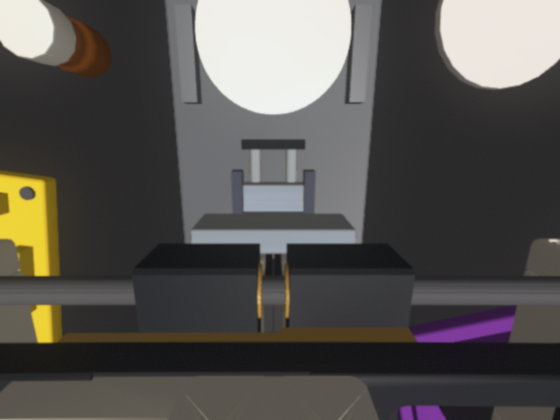

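```bash

python3 -m inch '[[[0.01,-0.0018,0,0,0,0],[0.02,-0.0036,0,0,0,0],[0.03,-0.0055,0,0,0,0],[0.03,-0.0055,0,0,0,0]]]'
python3 -m inch '[[[0.01,-0.0018,0,0,0,0],[0.02,-0.0036,0,0,0,0],[0.02,-0.0036,0,0,0,0]]]'
python3 -m inch '[[[0.01,-0.0018,0,0,0,0],[0.02,-0.0036,0,0,0,0],[0.02,-0.0036,0,0,0,0]]]'
```

```text
t: 11.98
eef_pos: [0.4666, -0.0617, 0.2131]
ee_rot: [3.141, 0.0, -0.181]
force: [-0.2, 0.1, 0.4]
width: 0.0004
t: 12.35
eef_pos: [0.4706, -0.0624, 0.213]
ee_rot: [3.141, 0.0, -0.181]
force: [-0.6, 0.0, -0.6]
width: 0.0004
t: 12.72
eef_pos: [0.4747, -0.0631, 0.2131]
ee_rot: [3.141, 0.0, -0.181]
force: [-1.9, -1.1, -0.6]
width: -0.0001
```

```bash

python3 -m inch '[[[0.008,-0.0014,0,0,0,0],[0.015,-0.0027,0,0,0,0],[0.015,-0.0027,0,0,0,0]]]'
python3 - <<'E'
from station import arm
import cv2
s=arm.get_state();print(s['eef_pos'],s['force'])
im=arm.grab_frame("wrist");print(arm.get_state()['t'])
cv2.imwrite('pics/k_c.png',cv2.resize(im[70:270,160:390],None,fx=3,fy=3,interpolation=cv2.INTER_CUBIC))
E
```

```text
t: 13.1
eef_pos: [0.4777, -0.0636, 0.2131]
ee_rot: [3.142, -0.0, -0.181]
force: [-1.2, -0.4, -1.2]
width: 0.0004
[ 0.47768645 -0.06362441  0.2131373 ] [-1.23532784 -0.36413009 -1.21759789]
13.15
```

View pics/k_c.png

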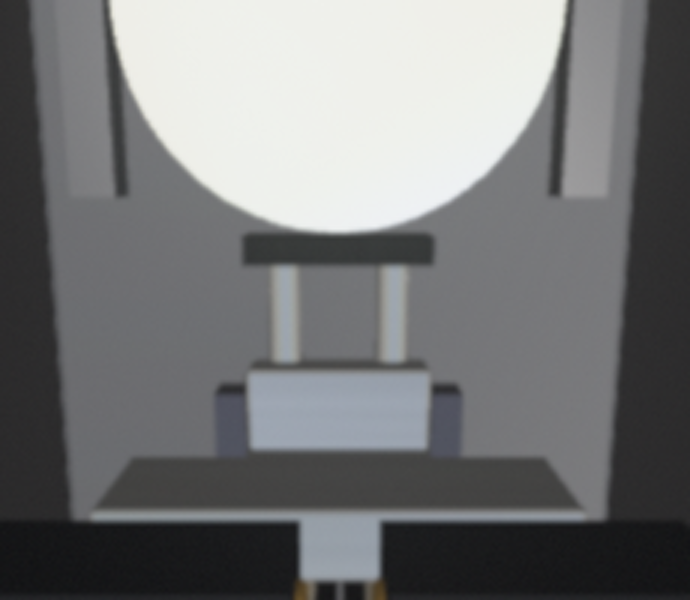

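```bash

python3 -m inch '[[[0.002,-0.0004,0,0,0,0],[0.002,-0.0004,0,0,0,0]]]'
python3 -m inch '[[[0.001,-0.0002,0,0,0,0],[0.001,-0.0002,0,0,0,0]]]'
```

```text
t: 13.4
eef_pos: [0.478, -0.0637, 0.2132]
ee_rot: [-3.142, -0.0, -0.181]
force: [-2.3, -0.9, -0.7]
width: 0.0005
t: 13.65
eef_pos: [0.4782, -0.0637, 0.2132]
ee_rot: [-3.142, 0.0, -0.181]
force: [-1.9, 0.2, -1.5]
width: 0.0007
```

```bash

python3 -m inch '[[[0.001,-0.0002,0,0,0,0],[0.001,-0.0002,0,0,0,0]]]'
python3 -m inch '[[[0.001,-0.0002,0,0,0,0],[0.001,-0.0002,0,0,0,0]]]'
python3 -m inch '[[[0.001,-0.0002,0,0,0,0],[0.001,-0.0002,0,0,0,0]]]'
```

```text
t: 13.9
eef_pos: [0.4784, -0.0638, 0.2132]
ee_rot: [3.142, -0.0, -0.181]
force: [-2.7, -0.4, -0.9]
width: 0.0005
t: 14.15
eef_pos: [0.4786, -0.0638, 0.2132]
ee_rot: [-3.142, -0.0, -0.181]
force: [-2.2, 0.0, -1.0]
width: 0.0003
t: 14.4
eef_pos: [0.4787, -0.0638, 0.2132]
ee_rot: [3.142, 0.0, -0.181]
force: [-2.5, 0.1, -0.3]
width: 0.0004
```

```bash

python3 -m inch '[[[0.001,-0.0002,0,0,0,0],[0.001,-0.0002,0,0,0,0]]]'
python3 -m inch '[[[0.001,-0.0002,0,0,0,0],[0.001,-0.0002,0,0,0,0]]]'
python3 -m inch '[[[0.001,-0.0002,0,0,0,0],[0.001,-0.0002,0,0,0,0]]]'
```

```text
t: 14.65
eef_pos: [0.4788, -0.0638, 0.2131]
ee_rot: [3.142, 0.0, -0.181]
force: [-5.0, 2.5, 2.9]
width: 0.0009
t: 14.9
eef_pos: [0.4789, -0.0639, 0.2132]
ee_rot: [3.142, 0.001, -0.181]
force: [-5.3, 2.8, 3.5]
width: 0.0007
t: 15.15
eef_pos: [0.4789, -0.0639, 0.2131]
ee_rot: [3.141, 0.001, -0.181]
force: [-5.8, 3.9, 3.9]
width: 0.0006
```

```bash
python3 - <<'E'
from station import arm
import cv2
im=arm.grab_frame("wrist");print(arm.get_state()['t'],arm.get_state()['force'])
cv2.imwrite('pics/l_c.png',cv2.resize(im[70:270,160:390],None,fx=3,fy=3,interpolation=cv2.INTER_CUBIC))
E
```

```text
15.2 [-6.47300877  4.49641929  3.51760138]
```

View pics/l_c.png

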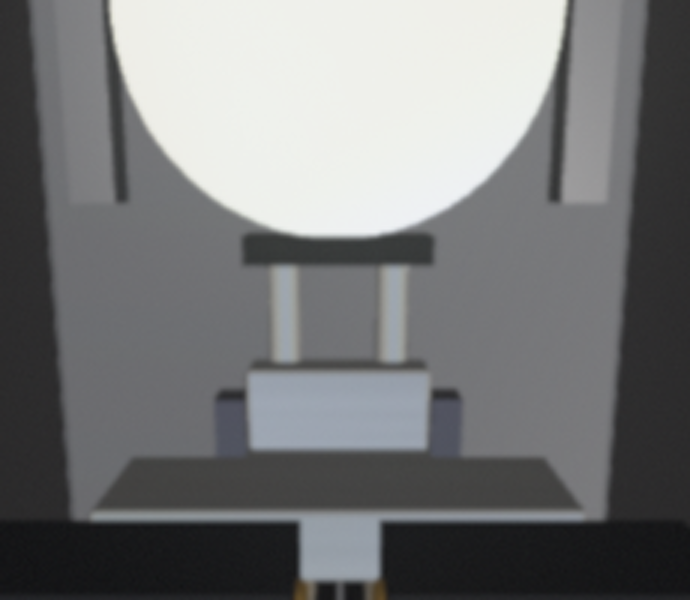

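```bash

python3 -m inch '[[[0.001,-0.0002,0,0,0,0],[0.002,-0.0004,0,0,0,0],[0.002,-0.0004,0,0,0,0]]]'
python3 - <<'E'
from station import arm
s=arm.get_state();print(s['force'],s['moment'],s['joint_efforts'].round(2),s['q'].round(4))
E
python3 -m inch '[[[0.001,-0.0002,0,0,0,0],[0.001,-0.0002,0,0,0,0]]]'
```

```text
t: 15.58
eef_pos: [0.4791, -0.0639, 0.2131]
ee_rot: [3.141, 0.002, -0.181]
force: [-7.2, 3.8, 6.3]
width: 0.0008
[-7.15936007  3.81611612  6.2610424 ] [1.60927316 2.6243605  0.02901299] [ -1.72 -39.6   22.1    6.19   2.19  -0.06] [ 2.7510e-01  2.6790e-01 -6.4130e-01 -9.0000e-04 -6.6300e-01  1.1149e+00]
t: 15.82
eef_pos: [0.4791, -0.064, 0.2131]
ee_rot: [3.141, 0.002, -0.181]
force: [-7.9, 3.8, 5.3]
width: 0.0005
```

```bash

python3 -m inch '[[[0.0005,0.001,0.0015,0,0,0],[0.0005,0.0015,0.002,0,0,0],[0.0005,0.0015,0.002,0,0,0]]]'
python3 - <<'E'
from station import arm
s=arm.get_state();f=s['force'];c,sn=.9836,-.1805;print('nest',f[0]*c+f[1]*sn,-f[0]*sn+f[1]*c,f[2],s['moment'],s['eef_pos'])
E
```

```text
t: 16.2
eef_pos: [0.4792, -0.0639, 0.2131]
ee_rot: [3.141, 0.002, -0.182]
force: [-6.2, 2.0, 0.3]
width: 0.0002
nest -6.440820788661101 0.804948822896066 0.267509997473408 [0.79275005 2.17313515 0.01980132] [ 0.47918303 -0.06386454  0.21310335]
```

```bash
cat > fr.py <<'E'
from station import arm
s=arm.get_state();f=s['force'];c,sn=.9836,-.1805;print('NEST',round(f[0]*c+f[1]*sn,2),round(-f[0]*sn+f[1]*c,2),round(f[2],2),s['moment'].round(2))
E
python3 -m inch '[[[0.001,0,0.0005,0,0,0],[0.002,0,0.001,0,0,0],[0.002,0,0.001,0,0,0]]]'; python3 fr.py
python3 -m inch '[[[0.001,0,0.0005,0,0,0],[0.002,0,0.001,0,0,0],[0.002,0,0.001,0,0,0]]]'; python3 fr.py
```

```text
t: 16.58
eef_pos: [0.4793, -0.0639, 0.2131]
ee_rot: [3.141, 0.003, -0.182]
force: [-7.3, 1.7, -0.0]
width: 0.0005
NEST -7.5 0.4 -0.01 [1.01 2.35 0.07]
t: 16.95
eef_pos: [0.4794, -0.0639, 0.2131]
ee_rot: [3.141, 0.004, -0.182]
force: [-6.9, 3.7, 0.0]
width: 0.0003
NEST -7.44 2.36 0.05 [1.19 2.62 0.08]
```

```bash

python3 -m inch '[[[0.0015,0,0.0005,0,0,0],[0.003,0,0.001,0,0,0],[0.003,0,0.001,0,0,0]]]'; python3 fr.py
python3 -m inch '[[[0.0015,0,0.0005,0,0,0],[0.003,0,0.001,0,0,0],[0.003,0,0.001,0,0,0]]]'; python3 fr.py
```

```text
t: 17.32
eef_pos: [0.4796, -0.0639, 0.2132]
ee_rot: [3.141, 0.005, -0.182]
force: [-9.1, 3.5, -0.8]
width: 0.0004
NEST -9.58 1.8 -0.83 [1.56 3.08 0.08]
t: 17.7
eef_pos: [0.4798, -0.0639, 0.2132]
ee_rot: [3.14, 0.005, -0.182]
force: [-10.2, 5.8, -0.6]
width: 0.0004
NEST -11.06 3.86 -0.6 [1.81 3.54 0.05]
```

```bash

python3 -m inch '[[[0.0015,0.0004,0.0005,0,0,0],[0.0025,0.0008,0.0008,0,0,0],[0.0025,0.0008,0.0008,0,0,0]]]'; python3 fr.py
for i in 1 2 3 4 5; do python3 -m inch '[[[0,0,0,0,0,0]]]' >/dev/null; python3 fr.py; done
```

```text
t: 18.08
eef_pos: [0.48, -0.0639, 0.2132]
ee_rot: [3.14, 0.006, -0.182]
force: [-10.7, 4.2, -0.7]
width: 0.0004
NEST -11.28 2.22 -0.74 [1.65 3.87 0.07]
NEST -11.65 2.96 0.18 [1.67 3.84 0.01]
NEST -10.29 2.03 0.22 [1.63 3.87 0.13]
NEST -11.31 3.11 -0.17 [1.58 3.88 0.01]
NEST -12.44 2.8 0.28 [1.63 3.88 0.05]
NEST -11.9 2.88 0.72 [1.63 3.89 0.03]
```

```bash

python3 -m inch '[[[0.001,0,0.0003,0,0,0],[0.0017,0.0002,0.0005,0,0,0],[0.0017,0.0002,0.0005,0,0,0]]]'; python3 fr.py
for i in 1 2 3 4 5 6; do python3 -m inch '[[[0,0,0,0,0,0]]]' >/dev/null; python3 fr.py; done
```

```text
t: 19.08
eef_pos: [0.4801, -0.0639, 0.2132]
ee_rot: [3.14, 0.007, -0.183]
force: [-10.7, 4.8, 0.4]
width: 0.0004
NEST -11.35 2.81 0.36 [1.69 4.14 0.06]
NEST -12.78 3.11 -1.05 [1.71 4.06 0.05]
NEST -11.85 2.24 0.08 [1.78 4.14 0.03]
NEST -11.73 2.33 0.59 [1.76 4.06 0.01]
NEST -12.05 1.98 0.98 [1.72 4.07 0.09]
NEST -12.23 2.63 0.65 [1.73 4.18 0.08]
NEST -12.04 3.19 -0.34 [1.68 4.11 0.06]
```

```bash

python3 -m inch '[[[-0.003,0.0008,0,0,0,0],[-0.006,0.0014,0,0,0,0],[-0.009,0.002,0,0,0,0],[-0.012,0.0025,0,0,0,0],[-0.018,0.0036,0,0,0,0],[-0.03,0.0055,0,0,0,0],[-0.04,0.007,0,0,0,0],[-0.04,0.007,0,0,0,0]]]'; python3 fr.py
python3 - <<'E'
from station import arm
import cv2
im=arm.grab_frame("wrist");cv2.imwrite('pics/m_w.png',im);print(arm.get_state()['t'])
cv2.imwrite('pics/m_c.png',cv2.resize(im[70:270,160:390],None,fx=3,fy=3,interpolation=cv2.INTER_CUBIC))
E
```

```text
t: 20.82
eef_pos: [0.4754, -0.062, 0.2151]
ee_rot: [-3.141, -0.002, -0.181]
force: [0.3, 0.5, 0.0]
width: -0.0001
NEST 0.25 0.52 0.02 [-0.06 -0.08 -0.01]
20.875
```

View pics/m_c.png

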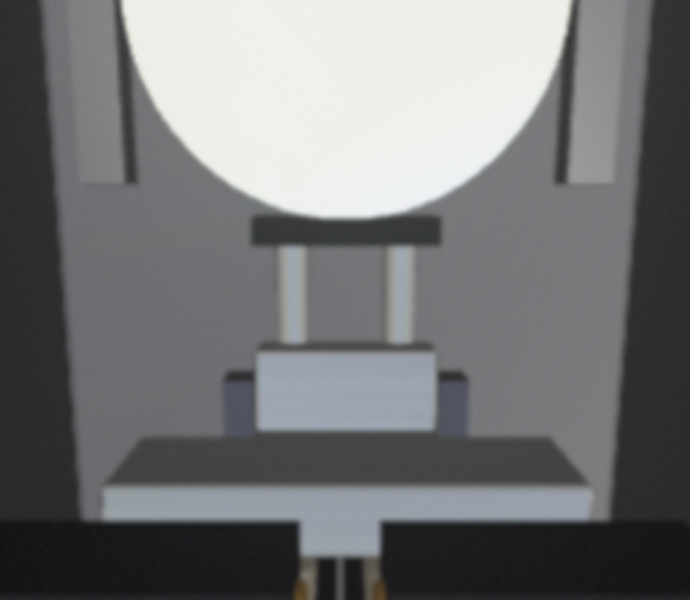

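```bash

python3 -m inch '[[[-0.02,0.004,0.02,0,0,0],[-0.03,0.006,0.15,0,0,0],[-0.03,0.006,0.35,0,0,0],[-0.03,0.006,0.45,0,0,0],[-0.03,0.006,0.45,0,0,0],[-0.03,0.006,0.45,0,0,0]]]'
python3 - <<'E'
from station import arm
from meas import *
from lin import *
im=arm.grab_frame("wrist");cv2.imwrite('pics/n_w.png',im);c=arm.camera_params('wrist')
for n in("top","scene"):
    q=arm.grab_frame(n);cv2.imwrite(f'pics/n_{n}.png',q)
print(arm.get_state()['t'])
a=cv2.resize(im[0:75,200:350],None,fx=5,fy=5,interpolation=cv2.INTER_CUBIC)
cv2.imwrite('pics/n_c.png',a)
v=np.hstack([cv2.resize(cv2.imread('pics/n_scene.png')[200:335,170:350],(400,300)),cv2.resize(cv2.imread('pics/n_top.png')[120:255,200:380],(400,300))]);cv2.imwrite('pics/n.png',v)
E
```

```text
t: 21.62
eef_pos: [0.4685, -0.061, 0.3043]
ee_rot: [-3.141, 0.0, -0.181]
force: [-0.7, 0.2, -0.1]
width: 0.0007
21.775
```

View pics/n_c.png

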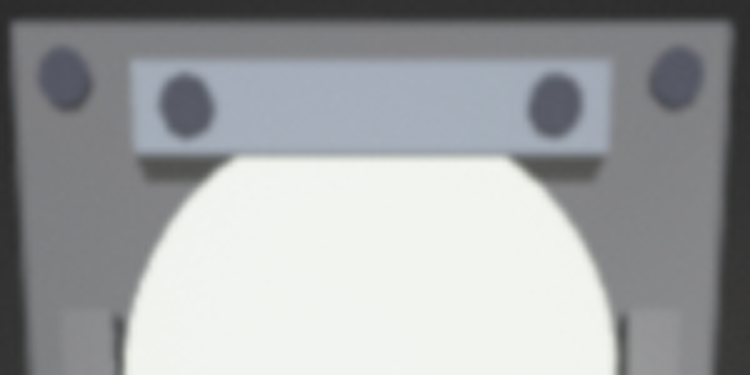

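View pics/n.png

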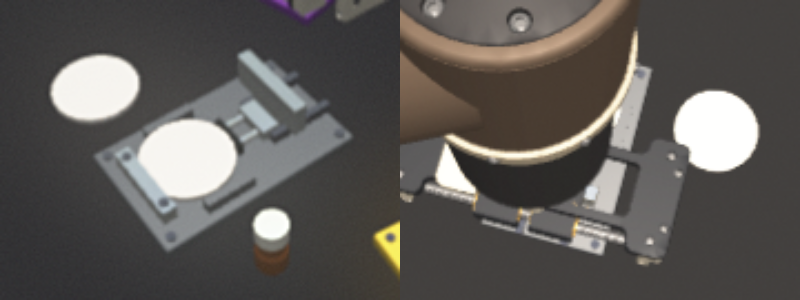

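```bash
python3 - <<'E'
from station import arm
print(arm.job_done(),arm.get_state()['t'])
E
```

```text
the job is handed in; nothing more can be done
the job is handed in; nothing more can be done
```

The disc is turned, sits flush on the steel bar, and is nipped by the jaw. I handed the job in after about 22 s with the gripper clear. I could not confirm the push still held by the nip after I let go.

- **Turning:** I pressed on the disc with two fingertips at about 5–6 N and turned it about 69°. The flat then measured −10.3° against −10.4° for the bar. I slid it onto the bar until the bar pushed back at about 3 N.
- **Nipping:** I closed the fingers and pushed the jaw plate from behind. It slid freely at about 2.2 N. I pushed up to a mean of 12.0 N along the jaw, so the disc got about 9.8 N. The highest single reading was about 12.8 N, or about 10.6 N on the disc. Then I backed straight off.
- **Last checks:**
  - The wrist picture shows the flat evenly along the bar.
  - The rubber shoe still touches the rim.
  - The wrist force was about zero.
  - The spare disc and vial look unmoved by eye.
  - I did not look at the beaker again, but the arm never went near it.
- **What disagreed:**
  - At first the jaw push built up side and downward loads of about 3–6 N. I eased most of this off, but 2–3 N of side load remained at the end.
  - The moment readings were about twice what I expected at the flange, probably because they use a different reference point.

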